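Hang the rinsed tumbler on the revolving tumbler stand

TASK

Turn the revolving tumbler stand until its empty hook faces the robot's side of the counter, then hang the rinsed square tumbler on that hook by the loop on its back and press it gently down until it clicks fully home under the hook's spring leaf. The hook is only bent wire, so feel for the click and never press or shove the stand hard; leave the other things on the counter where they are and let go.

Things in the scene. Friction and masses are not known exactly. Their poses are not given: they have to be found in the camera images.
- stand: Chromed revolving tumbler stand, fixed to the counter. Origin on the counter at the centre of its round base (170 mm across, 20 mm high), axes along the world's. An 18 mm column carries a turning hub with four wire hooks 90 degrees apart. Three carry tumblers like the loose one, clipped on for good, 94 to 179 mm above the counter, reaching 153 mm from the axis; one hook is empty.
- stand_hub (a point): Point on the column axis at the height of the hook arms, 150 mm above the counter; the hub here is 36 mm across. Each arm is two level 5 mm wires side by side, 21 mm over both, from the hub to 95 mm from the axis. Between neighbouring arms all is free from the hub out to the loops of the hung tumblers (87 mm from the axis) and their walls (99 mm).
- stand_knob (a point): Middle of the top of the knob above the hub, 195 mm above the counter; the knob is 32 mm across and 12 mm high and turns with the hooks. It is the highest point of the stand.
- carousel (a joint): Turn of the hub and its hooks, rad, anticlockwise from above, free either way. At 0 (and 6.283) the empty hook points to -x, to the robot's side; at a it points along (-cos a, -sin a). Stiff bearing: it takes 0.09 N m (1.5 N on an arm 60 mm from the axis) to start and stays where it is left. Laden it is heavy (0.75 kg): a quick hit passes 17 N. Push an arm or a tumbler slowly, or turn the knob.
- hook_seat (a point): Seat of the empty hook, 95 mm from the axis, 152.5 mm above the counter: mid-tongue, level with the top of the arm wires, on which a hung loop's bar rests. x points in to the column, y sideways, z up. The arm is springy: the hook sinks straight down about 1 mm per N. Its wires go on 36 mm below as a back rest for the tumbler, held by a lower arm wire. More than 17 N bends it.
- hook_tip (a point): Top of the empty hook's upturned tongue, 36 mm above the seat. The tongue is a flat loop of 5 mm wire, 21 mm wide over the wires, narrowing to 13 mm at its rounded top. It enters the tumbler's loop from below.
- hook_leaf (a point): Lower end of the hook's sprung leaf. It slopes out from the tongue on the column side, to 5 mm beyond the wires, and ends 4 mm above the seat. A loop's bar must be slowly pressed down past it: force builds to 5 to 10 N, then drops by 3 N or more as the leaf snaps out over the bar and the hook springs back up under it. A tumbler just set down stays 5 to 10 mm too high on the leaf.
- tumbler: The loose square tumbler: 54 x 54 mm outside, 85 mm high, open on top, walls 4 mm, about 0.13 kg, standing on the counter. Origin at the centre of its underside, z up; its +x side carries the loop. Hung, its x points to the column and it is upright.
- tumbler_loop (a point): Middle of the loop's upright bore (8 mm along x, from wall to bar; 26 mm along y), level with the underside of its bar: 31 mm from the tumbler's axis along x, 58 mm above its underside. The bar is round, 4 mm thick, 34 mm long, along y. Axes as the tumbler's. Hung fully home, this point lies at hook_seat, but for the play in the bore (1.5 mm in x, 2.5 mm in y).
- dispenser: Bystander: white soap bottle, 66 mm across, 150 mm high, origin at the centre of its underside.
- jar: Bystander: low glass jar, 72 mm across, 65 mm high, origin at the centre of its underside.
- soap_dish: Bystander: ceramic dish 85 x 120 x 22 mm with a bar of soap in it (29 mm high in all), origin at the centre of its underside.

How it is judged (in metres and radians):
On the way, in this order (a step that is already met when the one before it is completed fails the run):
1. the empty hook has been turned to the robot's side of the stand (within about 32 degrees) (x of hook_seat in the frame of stand below -0.08 m), for 0.3 s.
2. the tumbler's loop is pressed fully home on the empty hook (z of tumbler_loop in the frame of hook_seat between -0.003 and 0.003 m and x of tumbler_loop in the frame of hook_seat between -0.005 and 0.005 m and y of tumbler_loop in the frame of hook_seat between -0.006 and 0.006 m), for 0.2 s.
At the end, for the whole second after the job is handed in: The tumbler hangs at rest on the hook that was empty, let go: the bottom of its loop within 3 mm of the hook's seat in height, 5 mm along the hook and 6 mm sideways, the tumbler upright within 0.2 rad, the carousel still and that hook on the robot's side (within about 32 degrees) (all of step 2 and x of hook_seat in the frame of stand below -0.08 m and angle between tumbler's own z axis and vertical below 0.2 rad and linear speed of tumbler below 0.02 m/s and velocity of joint carousel between -0.05 and 0.05 rad/s); the robot touches nothing.
It fails at once if the stand (its hooks, carousel, base) is pressed or pushed with more than 17 N (contact force between stand and anything else above 17 N).
It fails at once if a bystander is moved by more than 20 mm (distance of any of dispenser, jar, soap_dish from where it was at the start of the episode above 0.02 m).
It also fails if it takes over 72 s, if anything falls off the work surface, if the arm or the gripper's body presses on something with over 40 N, if the wrist force passes 120 N, or if a joint passes its speed limit or range.

ROBOT

A 6-joint arm with a two-finger parallel gripper is mounted at the origin on the work surface. World frame = base frame: x ahead of the robot, y to its left, z up, the work surface at z = 0. Lengths are in m, angles in degrees, forces in N, time in s.
With the tool pointing down it reaches from about 0.325 to 0.9 m from the base axis. Payload 6.1 kg.
Tool frame: the origin (TCP) lies midway between the tips of the shut fingers; the grasp point (between the pads) lies 19 mm behind it; z points along the fingers, y is the line along which they close (so a half turn about z gives the same grasp; the last joint's range is limited). The gripper opens to 87 mm and grips with 3 to 60 N. Pads are 19 mm wide; open, the fingers measure 117 mm over their backs; the gripper's body (75 mm by 190 mm) begins 51 mm behind the grasp point.
Start: joints at [69.551, 12.628, 87.462, -0, 79.91, -7.225], TCP at [0.143, 0.608, 0.223] pointing down, gripper open.
Joint ranges: [-170.65, 170.65], [-52.31, 119.04], [5.05, 147.46], [-71.25, 251.25], [11.57, 151.72], [-153.62, 153.62]. Speed limits (degrees/s): [147.25, 147.25, 172.46, 180, 180, 180].

INTERFACE

Orientations are given as a 3x3 rotation matrix whose columns are the frame's x, y, z axes.
In Python, from station import robot gives the robot as it stands.
- The arm moves only by the shell command python3 -m creep 'ROWS' [FORCE]. ROWS is a JSON object with one list for each field, all of the same length, 1 to 10, a row being the entries at one place: jaw (the finger opening in m), x, y, z (the shift in shares of 0.4 m (1.0 is 0.4 m)), ax, ay, az (a rotation vector in normalised numbers (1 is 90 degrees)); each row is the pose to reach, as a shift and turn from the pose commanded when the command began, along the tool's axes at that moment; what a row does not reach only later rows make up. A row lasts 1/10 s, in which the tool goes at most 0.05 m and 8.59 degrees, less where a joint would pass 70% of its speed; a pose out of reach is approached as far as the arm can. The fingers move at their own pace and stop on an object; FORCE is the grip in N (left out, the last holds). Time passes only in rows, so rows that do not move let the fingers close. It prints the time, the measured TCP pose, the force, the opening and the grip force at its end. Input that does not fit is refused with a message, and nothing moves.
- robot.observe(): the state, without advancing time (a new reading comes with each control period).
- robot.grab_frame(name): name is "side" or "top"; returns a dict with "pixels" (400x640x3 uint8, red, green, blue), "vertical_fov" (degrees; the focal length in pixels is half the picture's height over the tangent of half this angle, whatever the lens; pixels are square), "cx", "cy" (the principal point, pixels), "R" (3x3) and "t" (3): a world point X has camera coordinates R X + t. Camera axes: x right, y down, z forward; pixel columns grow to the right and rows downward; lengths in m; the calibration is good to about 2 mm. A picture is of the moment at which its call begins. There is no depth.
- robot.close_job(): hands the job in; it is judged then, once.
The state is a dict: "clock": time; "joints": joint angles; "dq": joint speeds; "effort": joint torques, N m; "tcp_pos": TCP position; "orientation": TCP orientation; "wrist_force": force on the tool from outside, world axes, zero at the start; "ft_torque": the same for the moment, N m; "opening": finger opening in m; "finger_force": force on a finger pad.
Only numpy, scipy, OpenCV 4.12 (cv2) and the standard library are available. Lean on these libraries where they do the work, as an engineer would, in place of code of your own. Each camera call takes 0.05 s, during which the arm holds its last target. There are 200 camera calls.

## Working session

There is one attempt and no reset: what is moved stays moved. The work goes in short steps, Python scripts to look and compute and a shell command to move; the robot and the scene stay as the last step left them, time stands still between calls to the robot, and variables do not carry over. Pictures are saved under pics/ and viewed, at most 10 in all, crops included, and the job is handed in when it is done.

```bash
mkdir -p pics; ls; cat > h.py <<'E'
import numpy as np,cv2
from station import robot
def K(f):
    h=f["pixels"].shape[0]; fl=h/2/np.tan(np.radians(f["vertical_fov"])/2); return fl
def ray(f,u,v):
    R=np.array(f["R"]);t=np.array(f["t"]);fl=K(f)
    d=R.T@np.array([(u-f["cx"])/fl,(v-f["cy"])/fl,1]); return -R.T@t,d
def atz(f,u,v,z):
    c,d=ray(f,u,v); return c+d*(z-c[2])/d[2]
def proj(f,X):
    c=np.array(f["R"])@np.array(X)+np.array(f["t"]); fl=K(f); return [round(c[0]/c[2]*fl+f["cx"],1),round(c[1]/c[2]*fl+f["cy"],1)]
def save(f,n): cv2.imwrite("pics/"+n,np.ascontiguousarray(np.array(f["pixels"])[:,:,::-1]))
E
python3 - <<'E'
from h import *
for n in("side","top"):
    f=robot.grab_frame(n);save(f,n+"0.png");print(n,{k:np.round(v,3).tolist() for k,v in f.items() if k!="pixels"})
print(robot.observe())
E
```

```text
pics
side {'vertical_fov': 54.224, 'cx': 326.24, 'cy': 194.011, 'R': [[-0.991, -0.13, 0.006], [-0.102, 0.747, -0.657], [0.081, -0.652, -0.754]], 't': [0.599, 0.107, 1.198]}
top {'vertical_fov': 57.14, 'cx': 323.244, 'cy': 200.293, 'R': [[-0.005, -1.0, 0.012], [-0.996, 0.004, -0.09], [0.09, -0.012, -0.996]], 't': [0.087, 0.611, 1.059]}
{'clock': 0.1, 'joints': array([ 6.95529120e+01,  1.26710773e+01,  8.75173151e+01,  3.21964352e-04,
        7.99106569e+01, -7.22717080e+00]), 'dq': array([-0.07155125, -0.11963569, -0.15309382, -0.06319432,  0.09871258,
       -0.02954325]), 'effort': array([ 1.21891671e-04, -4.95941913e+01, -3.88521373e+01,  7.01594423e-02,
        5.14825364e-02, -5.64322511e-05]), 'tcp_pos': array([0.14276386, 0.60791662, 0.22156032]), 'orientation': array([[-9.73499170e-01,  2.28689734e-01, -6.09104203e-04],
       [ 2.28690436e-01,  9.73497852e-01, -1.61788422e-03],
       [ 2.22968121e-04, -1.71430525e-03, -9.99998506e-01]]), 'wrist_force': array([-0.53867645,  0.44746681, -0.24592269]), 'ft_torque': array([-0.04093275,  0.01780497,  0.01866479]), 'finger_force': 0.0, 'opening': 0.08674228643402504}
```

View pics/side0.png

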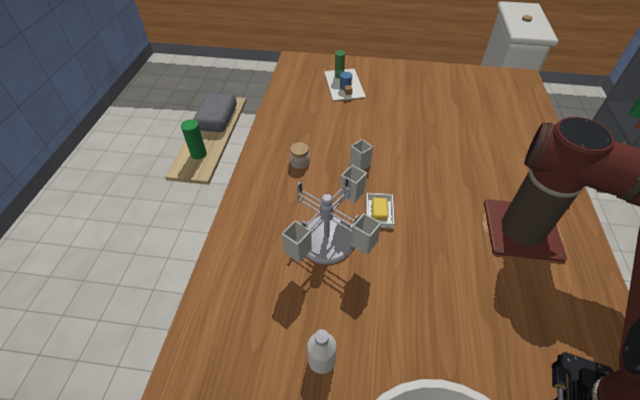

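View pics/top0.png

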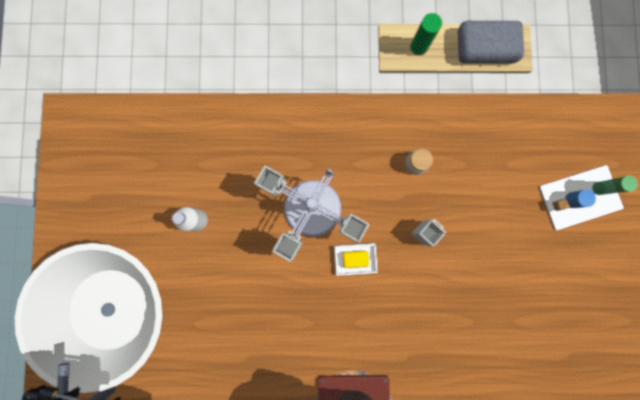

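```bash
python3 - <<'E'
import cv2
a=cv2.imread("pics/top0.png")[150:280,240:460];cv2.imwrite("pics/topc.png",cv2.resize(a,None,fx=3.6,fy=3.6,interpolation=cv2.INTER_CUBIC))
b=cv2.imread("pics/side0.png")[130:270,270:410];cv2.imwrite("pics/sidec.png",cv2.resize(b,None,fx=4,fy=4,interpolation=cv2.INTER_CUBIC))
E
```

```text
(no output)
```

View pics/topc.png

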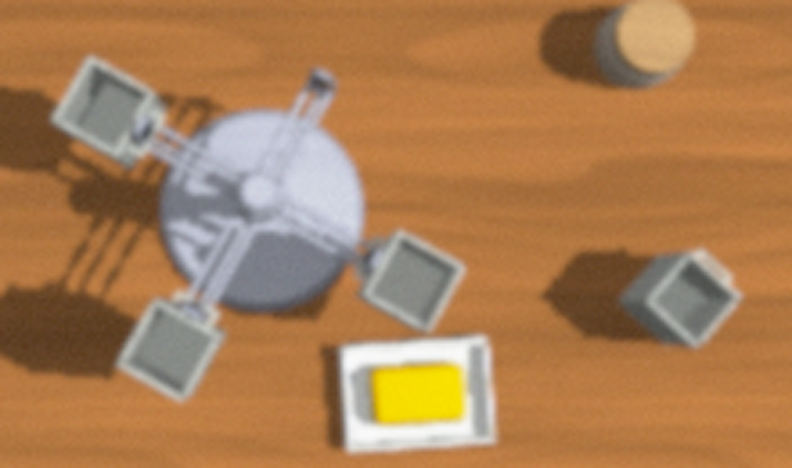

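View pics/sidec.png

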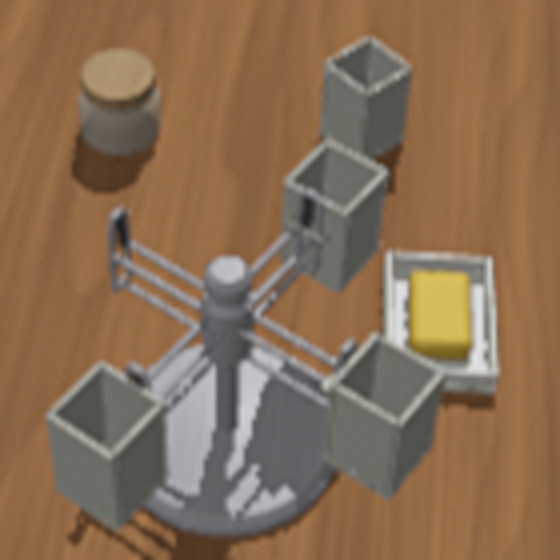

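```bash
cat >> h.py <<'E'
def tri(f1,p1,f2,p2):
    A=[];b=[]
    for f,p in((f1,p1),(f2,p2)):
        c,d=ray(f,*p);d=d/np.linalg.norm(d);M=np.eye(3)-np.outer(d,d);A.append(M);b.append(M@c)
    return np.linalg.lstsq(np.vstack(A),np.hstack(b),rcond=None)[0]
E
python3 - <<'E'
from h import *
np.set_printoptions(precision=4,suppress=True)
T=robot.grab_frame("top");S=robot.grab_frame("side")
t=lambda x,y:((x+.5)/3.6-.5+240,(y+.5)/3.6-.5+150)
s=lambda x,y:((x+.5)/4-.5+270,(y+.5)/4-.5+130)
k=atz(T,*t(260,190),.195);print("knob top",k,"side",atz(S,*s(230,266),.195), tri(T,t(260,190),S,s(230,266)))
print("base",atz(T,*t(262,209),.02))
tip=atz(T,*t(321,77),.1885);print("tip",tip,"side",atz(S,*s(120,212),.1885))
d=tip-k;print("a",np.degrees(np.arctan2(-d[1],-d[0])),np.hypot(d[0],d[1]))
for q in[((98,57),(165,108),(126,165),(52,117)),((400,231),(466,270),(428,331),(361,290))]:
    c=np.mean([atz(T,*t(*p),.179) for p in q],0);e=c-k;print("hung",c,np.degrees(np.arctan2(-e[1],-e[0])),np.hypot(e[0],e[1]))
c=[atz(T,*t(*p),.085) for p in((703,250),(741,296),(695,347),(650,300))];c=np.array(c)
print("tum",c.mean(0)); e=np.roll(c,-1,0)-c;print(np.linalg.norm(e,axis=1),np.degrees(np.arctan2(e[:,1],e[:,0])))
print("tum side",np.mean([atz(S,*s(*p),.085) for p in((370,39),(411,71),(369,105),(323,72))],0))
for n,p,z in(("jar",(655,37),.065),("dish",(418,392),.022)):print(n,atz(T,*t(*p),z))
print("disp",atz(T,182,219,.15))
E
```

```text
knob top [0.5913 0.1144 0.195 ] side [0.5875 0.1164 0.195 ] [0.5896 0.1144 0.1928]
base [0.5904 0.1161 0.02  ]
tip [0.6715 0.0714 0.1885] side [0.6685 0.0729 0.1885]
a 151.8030307858903 0.09097177328728752
hung [0.6488 0.2206 0.179 ] -118.4257910876408 0.12072688937123745
hung [0.5285 0.007  0.179 ] 59.695795495978565 0.12441547127386317
tum [ 0.5152 -0.2215  0.085 ]
[0.0456 0.0538 0.0496 0.0572] [-141.5547  136.5112   42.9444  -47.7961]
tum side [ 0.5117 -0.2072  0.085 ]
jar [ 0.7242 -0.2004  0.065 ]
dish [ 0.4403 -0.0105  0.022 ]
disp [0.5533 0.4525 0.15  ]
```

```bash
cat > fit.py <<'E'
from h import *
from scipy.optimize import minimize
def masks(fr,c,r=.075,z=.04):
    out=[]
    for f in fr:
        hsv=cv2.cvtColor(np.ascontiguousarray(f["pixels"]),cv2.COLOR_RGB2HSV)
        m=((hsv[...,1]<75)).astype(np.uint8)
        u,v=proj(f,(c[0],c[1],z));w=np.zeros_like(m);cv2.circle(w,(int(u),int(v)),22,1,-1);m&=w
        n,l,st,_=cv2.connectedComponentsWithStats(m);out.append((l==1+np.argmax(st[1:,4])).astype(np.uint8) if n>1 else m)
    return out
def hull(f,p,s=8):
    x,y,a=p;a=np.radians(a);R=np.array([[np.cos(a),-np.sin(a)],[np.sin(a),np.cos(a)]])
    P=[(sx*.027,sy*.027,z) for sx in(-1,1) for sy in(-1,1) for z in(0,.085)]
    L=[(.037,sy*.017,z) for sy in(-1,1) for z in(.058,.062)]+[(.027,sy*.017,z) for sy in(-1,1) for z in(.058,.062)]
    img=np.zeros((400,640),np.float32);big=np.zeros((400*4,640*4),np.uint8)
    for Q in(P,L):
        q=np.array([proj2(f,np.r_[R@np.array(k[:2])+[x,y],k[2]]) for k in Q])
        cv2.fillConvexPoly(big,cv2.convexHull(np.round((q+.5)*4*16-8).astype(np.int32)),255,shift=4)
    return cv2.resize(big,(640,400),interpolation=cv2.INTER_AREA)/255.
def proj2(f,X):
    c=np.array(f["R"])@X+np.array(f["t"]);fl=K(f);return [c[0]/c[2]*fl+f["cx"],c[1]/c[2]*fl+f["cy"]]
def fit(fr,p0):
    M=masks(fr,p0[:2])
    cost=lambda p:sum(np.abs(hull(f,(p0[0]+p[0]/1e3,p0[1]+p[1]/1e3,p0[2]+p[2]))-m).sum() for f,m in zip(fr,M))
    b=min((minimize(cost,[i,j,k],method="Nelder-Mead",options=dict(initial_simplex=np.array([[i,j,k],[i+6,j,k],[i,j+6,k],[i,j,k+8]]))) for i in(-4,4) for j in(-5,5) for k in(-6,6)),key=lambda r:r.fun)
    p=b.x;return np.array([p0[0]+p[0]/1e3,p0[1]+p[1]/1e3,p0[2]+p[2]]),b.fun,[int(m.sum()) for m in M]
E
python3 - <<'E'
from fit import *
T=robot.grab_frame("top");S=robot.grab_frame("side")
for fr in([T,S],[T],[S]):print(fit(fr,(.513,-.215,-46)))
E
```

```text
(array([  0.514386  ,  -0.21806886, -42.33764118]), np.float64(240.43529411764703), [596, 713])
(array([  0.51530714,  -0.2192591 , -43.03897386]), np.float64(35.72941176470588), [596])
(array([  0.51225954,  -0.21215094, -28.71524976]), np.float64(176.4549019607843), [713])
```

The rows are not in the units I measure in: shifts go in shares of 0.4 m and turns go in shares of 90 degrees. I convert before sending: -0.36 m / 0.4 = -0.9, -0.34 m / 0.4 = -0.85, -13.2 degrees / 90 = -0.1467.

```bash
python3 -m creep '{"jaw": [0, 0, 0, 0, 0, 0, 0, 0, 0, 0], "x": [-0.05, -0.15, -0.25, -0.35, -0.45, -0.55, -0.65, -0.75, -0.85, -0.9], "y": [-0.03, -0.0875, -0.15, -0.2, -0.2625, -0.325, -0.38, -0.44, -0.5, -0.525], "z": [-0.075, -0.1, -0.1, -0.1, -0.1, -0.1, -0.1, -0.1, -0.1, -0.1], "ax": [0, 0, 0, 0, 0, 0, 0, 0, 0, 0], "ay": [0, 0, 0, 0, 0, 0, 0, 0, 0, 0], "az": [-0.0222, -0.0444, -0.0778, -0.1111, -0.1467, -0.1467, -0.1467, -0.1467, -0.1467, -0.1467]}' 10; python3 -c "
from station import robot
o=robot.observe();print(o['tcp_pos'],o['orientation'],o['wrist_force'])"
```

```text
clock: 1.3
tcp_pos: [0.4477, 0.3188, 0.2627]
orientation: [[-1.0, 0.003, 0.001], [0.003, 1.0, -0.001], [-0.001, -0.001, -1.0]]
wrist_force: [0.5, -0.5, 1.1]
opening: 0.0145
finger_force: 0.0
[0.44765509 0.31878198 0.2626512 ] [[-9.99994080e-01  3.31015861e-03  9.39895947e-04]
 [ 3.30944815e-03  9.99994238e-01 -7.56441102e-04]
 [-9.42394471e-04 -7.53326087e-04 -9.99999272e-01]] [ 0.47204262 -0.52808078  1.06105458]
```

Converted, -0.197 m / 0.4 = -0.4925, -0.19 m / 0.4 = -0.475.

```bash
python3 -m creep '{"jaw": [0, 0, 0, 0, 0, 0, 0, 0, 0, 0], "x": [-0.075, -0.15, -0.225, -0.3, -0.375, -0.45, -0.4925, -0.4925, -0.4925, -0.4925], "y": [-0.075, -0.15, -0.225, -0.3, -0.375, -0.4375, -0.475, -0.475, -0.475, -0.475], "z": [0, 0, 0, 0, 0, 0, 0, 0.075, 0.125, 0.125], "ax": [0, 0, 0, 0, 0, 0, 0, 0, 0, 0], "ay": [0, 0, 0, 0, 0, 0, 0, 0, 0, 0], "az": [0, 0, 0, 0, 0, 0, 0, 0, 0, 0]}'; python3 - <<'E'
from h import *
f=robot.grab_frame("side");save(f,"s1.png")
a=np.array(f["pixels"])[100:300,230:450,::-1];cv2.imwrite("pics/s1c.png",cv2.resize(np.ascontiguousarray(a),None,fx=3,fy=3,interpolation=cv2.INTER_CUBIC))
E
```

```text
clock: 2.3
tcp_pos: [0.6401, 0.131, 0.2082]
orientation: [[-1.0, 0.001, -0.007], [0.001, 1.0, -0.001], [0.007, -0.001, -1.0]]
wrist_force: [0.0, 0.7, 0.5]
opening: 0.0002
finger_force: 0.0
```

View pics/s1c.png

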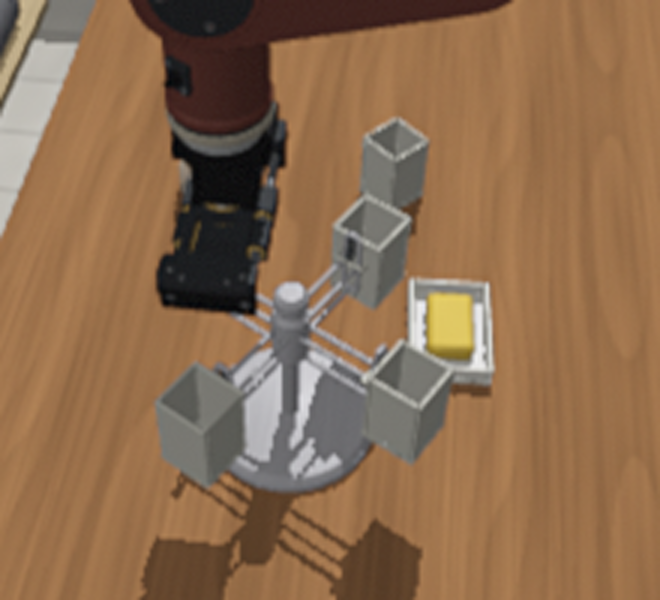

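Converted, 0.072 m / 0.4 = 0.18, 0.07 m / 0.4 = 0.175.

```bash
python3 -m creep '{"jaw": [0, 0, 0, 0, 0, 0, 0], "x": [0, 0, 0, 0, 0, 0, 0], "y": [0, 0, 0, 0, 0, 0, 0], "z": [0.0375, 0.075, 0.1125, 0.15, 0.175, 0.18, 0.18], "ax": [0, 0, 0, 0, 0, 0, 0], "ay": [0, 0, 0, 0, 0, 0, 0], "az": [0, 0, 0, 0, 0, 0, 0]}'
```

```text
clock: 3.05
tcp_pos: [0.6421, 0.1315, 0.14]
orientation: [[-1.0, 0.0, -0.001], [0.0, 1.0, -0.0], [0.001, -0.0, -1.0]]
wrist_force: [-0.4, -0.6, -0.1]
opening: 0.0002
finger_force: 0.0
```

Converted, -0.0238 m / 0.4 = -0.0595, -0.0214 m / 0.4 = -0.0535.

```bash
python3 -m creep '{"jaw": [0, 0, 0, 0, 0, 0, 0, 0, 0, 0], "x": [-0.0015, -0.0028, -0.0038, -0.0045, -0.005, -0.0053, -0.0053, -0.005, -0.0043, -0.0035], "y": [-0.006, -0.0118, -0.0178, -0.0238, -0.0295, -0.0355, -0.0415, -0.0475, -0.0535, -0.0595], "z": [0, 0, 0, 0, 0, 0, 0, 0, 0, 0], "ax": [0, 0, 0, 0, 0, 0, 0, 0, 0, 0], "ay": [0, 0, 0, 0, 0, 0, 0, 0, 0, 0], "az": [0, 0, 0, 0, 0, 0, 0, 0, 0, 0]}'
```

```text
clock: 4.05
tcp_pos: [0.6436, 0.1082, 0.1405]
orientation: [[-1.0, 0.0, -0.0], [0.0, 1.0, 0.001], [0.0, 0.001, -1.0]]
wrist_force: [-0.1, 2.5, -0.0]
opening: 0.0004
finger_force: 1.2
```

Converted, -0.0329 m / 0.4 = -0.0823, -0.0303 m / 0.4 = -0.0758.

```bash
python3 -m creep '{"jaw": [0, 0, 0, 0, 0, 0, 0, 0, 0, 0], "x": [0.0018, 0.0043, 0.0075, 0.0113, 0.0155, 0.0205, 0.026, 0.032, 0.0385, 0.0455], "y": [-0.0095, -0.0188, -0.0278, -0.0365, -0.0453, -0.0535, -0.0613, -0.0688, -0.0758, -0.0823], "z": [0, 0, 0, 0, 0, 0, 0, 0, 0, 0], "ax": [0, 0, 0, 0, 0, 0, 0, 0, 0, 0], "ay": [0, 0, 0, 0, 0, 0, 0, 0, 0, 0], "az": [0, 0, 0, 0, 0, 0, 0, 0, 0, 0]}'
```

```text
clock: 5.05
tcp_pos: [0.6254, 0.0745, 0.1406]
orientation: [[-1.0, 0.0, 0.0], [0.0, 1.0, -0.0], [-0.0, -0.0, -1.0]]
wrist_force: [1.5, 2.8, 0.1]
opening: 0.0006
finger_force: 1.1
```

Converted, 0.0351 m / 0.4 = 0.0878, 0.0313 m / 0.4 = 0.0783.

```bash
python3 -m creep '{"jaw": [0, 0, 0, 0, 0, 0, 0, 0, 0, 0], "x": [0.0075, 0.0153, 0.0235, 0.0323, 0.041, 0.05, 0.0593, 0.0688, 0.0783, 0.0878], "y": [-0.006, -0.0115, -0.0165, -0.0208, -0.0245, -0.0278, -0.0303, -0.032, -0.0333, -0.0338], "z": [0, 0, 0, 0, 0, 0, 0, 0, 0, 0], "ax": [0, 0, 0, 0, 0, 0, 0, 0, 0, 0], "ay": [0, 0, 0, 0, 0, 0, 0, 0, 0, 0], "az": [0, 0, 0, 0, 0, 0, 0, 0, 0, 0]}'
```

```text
clock: 6.05
tcp_pos: [0.5901, 0.0612, 0.1406]
orientation: [[-1.0, 0.0, 0.0], [0.0, 1.0, -0.0], [-0.0, -0.0, -1.0]]
wrist_force: [3.7, 1.1, 0.4]
opening: 0.0005
finger_force: 1.3
```

Converted, 0.0356 m / 0.4 = 0.089, 0.0325 m / 0.4 = 0.0813.

```bash
python3 -m creep '{"jaw": [0, 0, 0, 0, 0, 0, 0, 0, 0, 0], "x": [0.0098, 0.0193, 0.0288, 0.038, 0.0473, 0.0563, 0.065, 0.0733, 0.0813, 0.089], "y": [0.0003, 0.001, 0.0025, 0.0048, 0.0075, 0.011, 0.015, 0.0198, 0.0248, 0.0308], "z": [0, 0, 0, 0, 0, 0, 0, 0, 0, 0], "ax": [0, 0, 0, 0, 0, 0, 0, 0, 0, 0], "ay": [0, 0, 0, 0, 0, 0, 0, 0, 0, 0], "az": [0, 0, 0, 0, 0, 0, 0, 0, 0, 0]}'
```

```text
clock: 7.05
tcp_pos: [0.5545, 0.0737, 0.1405]
orientation: [[-1.0, 0.0, -0.0], [0.0, 1.0, -0.0], [0.0, -0.0, -1.0]]
wrist_force: [2.4, -0.5, -0.2]
opening: 0.0006
finger_force: 1.1
```

Converted, -0.08 m / 0.4 = -0.2, 0.0169 m / 0.4 = 0.0423.

```bash
python3 -m creep '{"jaw": [0, 0, 0, 0, 0, 0, 0, 0, 0, 0], "x": [0.0073, 0.014, 0.0203, 0.0263, 0.0313, 0.035, 0.035, 0.03, 0.03, 0.03], "y": [0.0063, 0.013, 0.0203, 0.028, 0.036, 0.0423, 0.0423, 0.0225, 0.0225, 0.0225], "z": [0, 0, 0, 0, 0, 0, 0, 0, -0.1, -0.2], "ax": [0, 0, 0, 0, 0, 0, 0, 0, 0, 0], "ay": [0, 0, 0, 0, 0, 0, 0, 0, 0, 0], "az": [0, 0, 0, 0, 0, 0, 0, 0, 0, 0]}'; python3 - <<'E'
from h import *
for n,(x,y) in(("side",(230,100)),("top",(220,130))):
    f=robot.grab_frame(n);save(f,n+"2.png")
    a=np.array(f["pixels"])[y:y+150,x:x+200,::-1];cv2.imwrite("pics/%s2c.png"%n,cv2.resize(np.ascontiguousarray(a),None,fx=4,fy=4,interpolation=cv2.INTER_CUBIC))
E
```

```text
clock: 8.05
tcp_pos: [0.5413, 0.0821, 0.2196]
orientation: [[-1.0, 0.001, -0.005], [0.001, 1.0, 0.0], [0.005, 0.0, -1.0]]
wrist_force: [0.5, 0.0, -0.0]
opening: 0.0002
finger_force: 0.0
```

View pics/side2c.png

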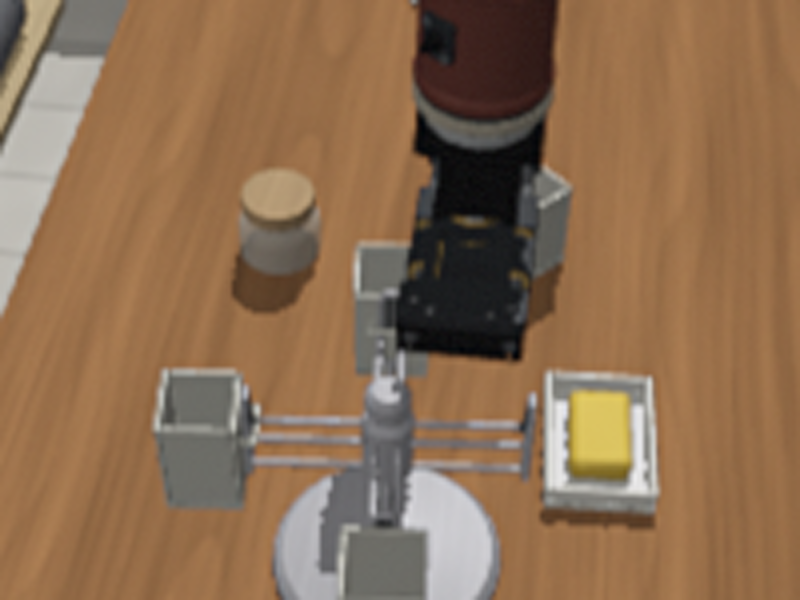

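Converted, -0.301 m / 0.4 = -0.7525, 0.0255 m / 0.4 = 0.0638, 43 degrees / 90 = 0.4778.

```bash
python3 -m creep '{"jaw": [0.087, 0.087, 0.087, 0.087, 0.087, 0.087, 0.087, 0.087, 0.087, 0.087], "x": [0.0075, 0.015, 0.025, 0.035, 0.045, 0.055, 0.0625, 0.0638, 0.0638, 0.0638], "y": [-0.05, -0.15, -0.25, -0.3625, -0.475, -0.5875, -0.6875, -0.7525, -0.7525, -0.7525], "z": [0, 0, 0, 0, 0, 0, 0, 0, 0.1, 0.2], "ax": [0, 0, 0, 0, 0, 0, 0, 0, 0, 0], "ay": [0, 0, 0, 0, 0, 0, 0, 0, 0, 0], "az": [0.0444, 0.1333, 0.2222, 0.3111, 0.4, 0.4778, 0.4778, 0.4778, 0.4778, 0.4778]}'; python3 - <<'E'
from h import *
f=robot.grab_frame("top");save(f,"top3.png")
a=np.array(f["pixels"])[150:300,260:460,::-1];cv2.imwrite("pics/top3c.png",cv2.resize(np.ascontiguousarray(a),None,fx=4,fy=4,interpolation=cv2.INTER_CUBIC))
f=robot.grab_frame("side");save(f,"side3.png")
a=np.array(f["pixels"])[160:270,280:420,::-1];cv2.imwrite("pics/side3c.png",cv2.resize(np.ascontiguousarray(a),None,fx=5,fy=5,interpolation=cv2.INTER_CUBIC))
E
```

```text
clock: 9.15
tcp_pos: [0.5176, -0.2205, 0.1405]
orientation: [[-0.729, 0.684, 0.003], [0.684, 0.729, -0.001], [-0.003, 0.001, -1.0]]
wrist_force: [0.1, -0.1, 0.8]
opening: 0.0723
finger_force: 0.0
```

View pics/top3c.png

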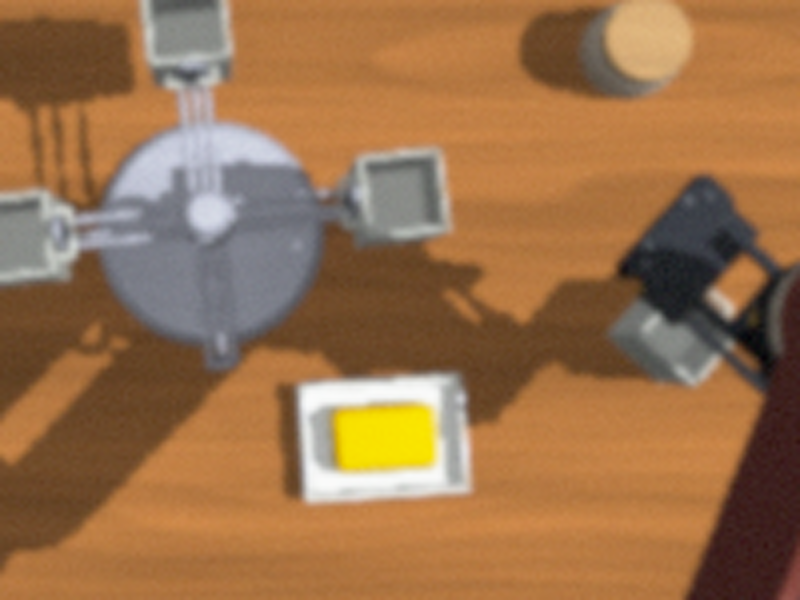

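View pics/side3c.png

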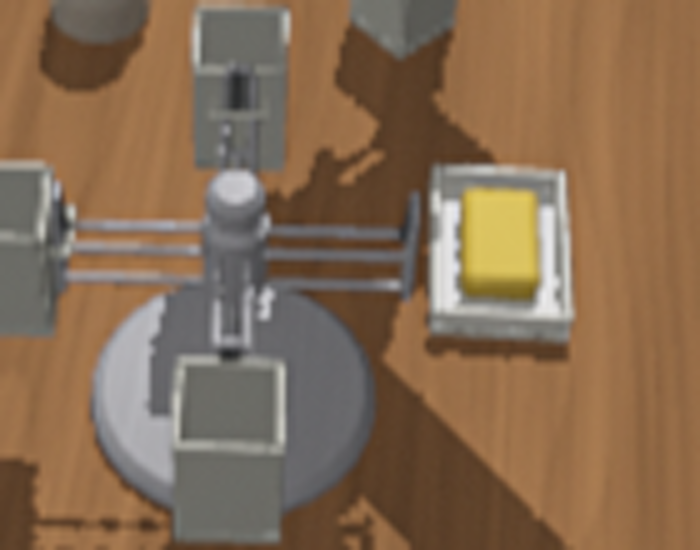

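```bash
python3 - <<'E'
from h import *
np.set_printoptions(precision=4,suppress=True)
T=robot.grab_frame("top");S=robot.grab_frame("side")
t=lambda x,y:((x+.5)/4-.5+260,(y+.5)/4-.5+150)
s=lambda x,y:((x+.5)/5-.5+280,(y+.5)/5-.5+160)
k=atz(T,*t(211,212),.195);ks=atz(S,*s(236,186),.195);print("knob",k,ks,"base",atz(T,*t(212,234),.02))
q=np.array([atz(T,*t(*p),.179) for p in((357,157),(442,149),(452,231),(366,243))]);c=q.mean(0)
e=c-k;print("right tum",c,"a",np.degrees(np.arctan2(-e[1],-e[0]))-90,np.hypot(*e[:2]))
d=np.roll(q,-1,0)-q;print(np.degrees(np.arctan2(d[:,1],d[:,0])))
for p in((222,345),(222,335),(222,362)):
  for z in(.1885,.165):
    h=atz(T,*t(*p),z);g=h-k;print(p,z,h,np.hypot(*g[:2]),"a",np.degrees(np.arctan2(-g[1],-g[0])))
print("side tip",atz(S,*s(415,194),.1885),"seat",atz(S,*s(406,240),.150))
C=-np.array(T["R"]).T@np.array(T["t"]);print(C)
# projected expectations for candidate
for a in(0,3,6):
  for r,z in((.095,.1885),(.095,.1525)):
    X=[.590-r*np.cos(np.radians(a)),.115-r*np.sin(np.radians(a)),z]
    u=proj(T,X);v=proj(S,X);print(a,z,"topcrop",[(u[0]-260+.5)*4,(u[1]-150+.5)*4],"side",[(v[0]-280+.5)*5,(v[1]-160+.5)*5])
E
```

```text
knob [0.5908 0.1131 0.195 ] [0.588  0.1188 0.195 ] base [0.5891 0.1155 0.02  ]
right tum [ 0.6026 -0.0096  0.179 ] a 5.470264022684276 0.12324081836546083
[ -84.812  -174.0326   97.6844    5.2865]
(222, 345) 0.1885 [0.5082 0.1066 0.1885] 0.08290536686214933 a 4.515440761304444
(222, 345) 0.165 [0.508  0.1068 0.165 ] 0.08303939025666413 a 4.337064548545288
(222, 335) 0.1885 [0.5144 0.1066 0.1885] 0.07672177031778539 a 4.89510784059528
(222, 335) 0.165 [0.5144 0.1068 0.165 ] 0.07669614395529314 a 4.711805985172278
(222, 362) 0.1885 [0.4976 0.1066 0.1885] 0.09340706614824852 a 3.9861672879189065
(222, 362) 0.165 [0.4972 0.1069 0.165 ] 0.09381185183442262 a 3.8170856644702558
side tip [0.4948 0.106  0.1885] seat [0.4967 0.1061 0.15  ]
[0.5142 0.0969 1.1084]
0 0.1885 topcrop [np.float64(209.20000000000005), np.float64(366.79999999999995)] side [np.float64(414.00000000000006), np.float64(207.5)]
0 0.1525 topcrop [np.float64(210.0), np.float64(365.6)] side [np.float64(409.00000000000006), np.float64(250.49999999999997)]
3 0.1885 topcrop [np.float64(217.20000000000005), np.float64(366.4)] side [np.float64(414.4999999999999), np.float64(200.0)]
3 0.1525 topcrop [np.float64(218.0), np.float64(365.20000000000005)] side [np.float64(409.00000000000006), np.float64(243.49999999999994)]
6 0.1885 topcrop [np.float64(225.20000000000005), np.float64(366.0)] side [np.float64(414.00000000000006), np.float64(192.99999999999997)]
6 0.1525 topcrop [np.float64(225.5999999999999), np.float64(364.79999999999995)] side [np.float64(409.00000000000006), np.float64(236.50000000000006)]
```

Converted, 0.09 m / 0.4 = 0.225, 0.06 m / 0.4 = 0.15.

```bash
python3 -m creep '{"jaw": [0.087, 0.087, 0.087, 0.087, 0.04, 0.04, 0.04, 0.04], "x": [0, 0, 0, 0, 0, 0, 0, 0], "y": [0, 0, 0, 0, 0, 0, 0, 0], "z": [0.075, 0.15, 0.225, 0.225, 0.225, 0.225, 0.225, 0.225], "ax": [0, 0, 0, 0, 0, 0, 0, 0], "ay": [0, 0, 0, 0, 0, 0, 0, 0], "az": [0, 0, 0, 0, 0, 0, 0, 0]}' 30
```

```text
clock: 10.15
tcp_pos: [0.5182, -0.2189, 0.0523]
orientation: [[-0.731, 0.682, 0.002], [0.682, 0.731, -0.001], [-0.003, 0.001, -1.0]]
wrist_force: [0.3, 0.6, 0.0]
opening: 0.0626
finger_force: 0.0
```

```bash
python3 -m creep '{"jaw": [0.04, 0.04, 0.04, 0.04, 0.04], "x": [0, 0, 0, 0, 0], "y": [0, 0, 0, 0, 0], "z": [0, 0, 0, 0, 0], "ax": [0, 0, 0, 0, 0], "ay": [0, 0, 0, 0, 0], "az": [0, 0, 0, 0, 0]}'; python3 - <<'E'
from h import *
print(robot.observe()["wrist_force"])
E
```

```text
clock: 10.65
tcp_pos: [0.5176, -0.2187, 0.0514]
orientation: [[-0.731, 0.682, 0.001], [0.682, 0.731, -0.001], [-0.001, 0.0, -1.0]]
wrist_force: [-1.6, -0.3, 6.4]
opening: 0.0541
finger_force: 30.0
[-1.64076893 -0.28319727  6.38023454]
```

Converted, 0.2 m / 0.4 = 0.5, 0.17 m / 0.4 = 0.425, -40 degrees / 90 = -0.4444.

```bash
python3 -m creep '{"jaw": [0.04, 0.04, 0.04, 0.04, 0.04, 0.04, 0.04, 0.04, 0.04, 0.04], "x": [0, 0, 0, 0.05, 0.125, 0.2, 0.275, 0.35, 0.425, 0.5], "y": [0, 0, 0, 0.04, 0.0975, 0.155, 0.215, 0.2725, 0.33, 0.39], "z": [-0.05, -0.15, -0.25, -0.325, -0.3625, -0.3625, -0.3625, -0.3625, -0.3625, -0.3625], "ax": [0, 0, 0, 0, 0, 0, 0, 0, 0, 0], "ay": [0, 0, 0, 0, 0, 0, 0, 0, 0, 0], "az": [0, 0, 0, -0.0444, -0.1111, -0.1778, -0.2444, -0.3111, -0.3778, -0.4444]}' 30; python3 -c "
from station import robot
o=robot.observe();print(o['wrist_force'])"
```

```text
clock: 11.65
tcp_pos: [0.4765, 0.0337, 0.1951]
orientation: [[-0.999, 0.049, -0.001], [0.049, 0.999, 0.0], [0.001, 0.0, -1.0]]
wrist_force: [-0.1, -0.2, -1.3]
opening: 0.054
finger_force: 30.0
[-0.13267908 -0.23376898 -1.29035575]
```

Converted, 0.071 m / 0.4 = 0.1775, 0.0145 m / 0.4 = 0.0363, -8 degrees / 90 = -0.0889.

```bash
python3 -m creep '{"jaw": [0.04, 0.04, 0.04, 0.04, 0.04], "x": [0.0175, 0.0363, 0.0363, 0.0363, 0.0363], "y": [0.0875, 0.1625, 0.1775, 0.1775, 0.1775], "z": [0, 0, 0, 0, 0], "ax": [0, 0, 0, 0, 0], "ay": [0, 0, 0, 0, 0], "az": [-0.0444, -0.0889, -0.0889, -0.0889, -0.0889]}'; python3 - <<'E'
from h import *
T=robot.grab_frame("top");S=robot.grab_frame("side");save(T,"top4.png");save(S,"side4.png")
a=np.array(T["pixels"])[200:270,270:350,::-1];b=np.array(S["pixels"])[170:240,330:410,::-1]
cv2.imwrite("pics/c4.png",cv2.resize(np.hstack([a,b]),None,fx=5,fy=5,interpolation=cv2.INTER_CUBIC))
o=robot.observe();print(o["tcp_pos"],o["wrist_force"])
E
```

```text
clock: 12.15
tcp_pos: [0.4667, 0.1032, 0.1953]
orientation: [[-0.996, -0.086, -0.0], [-0.086, 0.996, -0.001], [0.0, -0.001, -1.0]]
wrist_force: [-0.4, 0.4, -1.3]
opening: 0.0538
finger_force: 30.0
[0.46685822 0.10280316 0.19538729] [ 0.23282173 -0.89415093 -1.29625524]
```

View pics/c4.png

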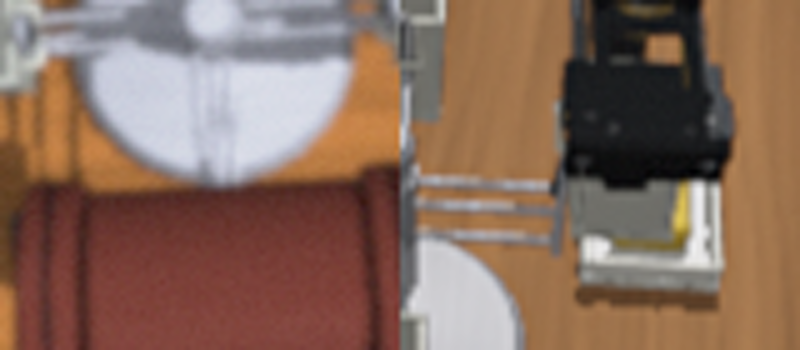

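```bash
python3 - <<'E'
from h import *
np.set_printoptions(precision=1,suppress=True,linewidth=200)
S=robot.grab_frame("side");A=np.array(S["pixels"]).astype(float)
a=np.radians(4.9);ux=np.array([np.cos(a),np.sin(a),0]);uy=np.array([-np.sin(a),np.cos(a),0])
tcp=robot.observe()["tcp_pos"]
for off in(-.0037,-.0017,.0003):
    c=tcp+off*ux;c[2]=tcp[2]-.0514
    print(off,[proj(S,c+sx*.027*ux+.027*uy+[0,0,z]) for sx in(1,-1) for z in(0,.035)],"loop",proj(S,c+.037*ux+.017*uy+[0,0,.06]))
print("tip",proj(S,[.4955,.1067,.1885]),"seat",proj(S,[.4955,.1067,.1525]))
sat=A.max(2)-A.min(2)
for r in range(205,222,2):print(r,sat[r,354:394])
E
```

```text
-0.0037 [[np.float64(363.3), np.float64(216.7)], [np.float64(364.3), np.float64(208.5)], [np.float64(383.6), np.float64(217.5)], [np.float64(385.1), np.float64(209.3)]] loop [np.float64(361.1), np.float64(199.2)]
-0.0017 [[np.float64(362.5), np.float64(216.7)], [np.float64(363.6), np.float64(208.5)], [np.float64(382.8), np.float64(217.5)], [np.float64(384.4), np.float64(209.3)]] loop [np.float64(360.4), np.float64(199.2)]
0.0003 [[np.float64(361.8), np.float64(216.7)], [np.float64(362.8), np.float64(208.4)], [np.float64(382.1), np.float64(217.5)], [np.float64(383.6), np.float64(209.2)]] loop [np.float64(359.6), np.float64(199.1)]
tip [np.float64(362.3), np.float64(198.6)] seat [np.float64(361.3), np.float64(207.2)]
205 [79. 78. 78. 83. 83. 82. 72.  8.  7.  2.  2.  4.  3.  3.  4.  2.  1.  1.  1.  3.  2.  2.  4.  2.  3.  0.  1.  1.  2.  0.  1.  1. 12. 14.  2.  0.  1.  1.  1. 13.]
207 [  5.   7.   8.   4.   5.   5.   3.   8.   5.   1.   6.   6.   6.   6.   6.   5.   5.   2.   2.   0.   2.   1.   0.   3.   2.   5.   6.   6.   6.   5.   4.  36. 102.  75.  10.   1.   1.   4.   5.
  10.]
20
[... 623 characters left out ...]
[ 85.  87.  89.  90.  88.  80.  40.   6.  28.  69.  22.   5.   7.   8.   7.   7.   5.   6.   7.   5.   5.   5.   6.   7.   6.   7.   6.   7.   3.   8.  58. 122. 125.  95.  20.   3.   1.   2.   7.
   6.]
217 [18. 14. 16. 21. 22. 18.  2.  4. 43. 76. 42. 13.  8.  6.  4.  4.  3.  7. 20. 30. 27. 26. 23. 18. 17. 16. 16. 15. 14. 21. 50. 95. 90. 38.  7.  1.  1.  2.  5.  5.]
219 [75. 72. 68. 64. 63. 54. 19.  6. 56. 86. 84. 49.  6.  5.  2.  2.  1.  0.  7. 28. 41. 42. 43. 43. 46. 55. 56. 59. 68. 69. 69. 66. 41.  5.  1.  0.  2.  5.  5.  6.]
221 [84. 84. 85. 84. 84. 79. 58. 50. 76. 84. 87. 64.  6.  5.  3.  3.  4.  7.  7.  7.  6.  6.  6.  6.  6.  4.  3.  3.  4.  4.  5.  5.  3.  1.  1.  1.  1.  1.  6.  8.]
```

```bash
python3 - <<'E'
from h import *
np.set_printoptions(precision=0,suppress=True,linewidth=200)
S=robot.grab_frame("side")
A=cv2.imread("pics/side3.png").astype(float);sat=A.max(2)-A.min(2)
for r in range(195,222):
    row=sat[r,352:370]; 
    # dark/gray wire fraction between cols 357..364
    w=1-np.clip(sat[r,357:366]/np.median(sat[r,[356,357,364]]),0,1); print(r,row,"c %.2f w %.2f"%((w*np.arange(357,366)).sum()/max(w.sum(),.1),w.sum()))
for x in(.4935,.4955):print([proj(S,[x,.1067,z]) for z in(.1885,.17,.1525,.135,.1165)])
E
```

```text
195 [52. 51. 50. 51. 51. 51. 52. 53. 52. 52. 50. 52. 50. 42. 15.  4.  5.  6.] c 364.64 w 0.22
196 [51. 51. 51. 51. 52. 52. 54. 53. 52. 52. 52. 52. 52. 34. 11.  6.  6.  6.] c 365.00 w 0.35
197 [51. 51. 50. 51. 51. 51. 54. 53. 52. 51. 50. 49. 51. 33. 10.  6.  6.  7.] c 364.67 w 0.41
198 [52. 51. 51. 50. 52. 53. 54. 53. 52. 45. 26. 17. 45. 31.  8.  6.  7.  7.] c 363.09 w 1.85
199 [53. 52. 52. 52. 52. 52. 53. 52. 52. 39.  7.  3. 37. 30.  8.  6.  7.  6.] c 362.92 w 2.77
200 [52. 52. 52. 52. 53. 53. 54. 53. 50. 29.  3.  3. 34. 30.  7.  6.  4.  2.] c 362.75 w 3.19
201 [53. 52. 51. 51. 53. 53. 54. 54. 50. 22.  6.  4. 30. 31.  8.  5.  3.  1.] c 362.71 w 3.30
202 [52. 51. 51. 52. 52. 52. 55. 55. 47. 14.  6.  2. 32. 33.  9.  5.  2.  1.] c 362.56 w 3.42
203 [53. 52. 55. 53. 54. 55. 55. 56. 44.  3.  6.  3. 38. 35. 11.  4.  2.  1.] c 362.35 w 3.61
204 [52. 52. 53. 53. 53. 54. 54. 54. 37.  2.  6.  3. 38. 35. 10.  4.  2.  1.] c 362.26 w 3.72
205 [24. 23. 24. 24. 24. 24. 27. 27. 12.  5.  5.  3. 38. 36. 10.  4.  2.  1.] c 361.69 w 2.96
206 [ 2.  2.  2.  2.  3.  2.  2.  3.  5.  6.  5.  6. 45. 35. 11.  
[... 1139 characters left out ...]
 c 360.07 w 2.15
219 [53. 54. 54. 54. 54. 55. 53. 45. 14.  7. 57. 84. 83. 48.  6.  4.  2.  2.] c 360.64 w 1.96
220 [51. 53. 53. 54. 54. 52. 51. 58. 58. 48. 74. 84. 86. 62.  6.  5.  2.  1.] c 359.45 w 0.20
221 [51. 52. 52. 52. 52. 50. 50. 67. 86. 82. 83. 82. 85. 63.  7.  5.  4.  3.] c 275.00 w 0.08
[[np.float64(363.1), np.float64(198.6)], [np.float64(362.5), np.float64(203.2)], [np.float64(362.0), np.float64(207.3)], [np.float64(361.6), np.float64(211.4)], [np.float64(361.1), np.float64(215.5)]]
[[np.float64(362.3), np.float64(198.6)], [np.float64(361.8), np.float64(203.1)], [np.float64(361.3), np.float64(207.2)], [np.float64(360.8), np.float64(211.3)], [np.float64(360.3), np.float64(215.5)]]
```

The rows are not in the units I measure in: shifts go in shares of 0.4 m and turns go in shares of 90 degrees. I convert before sending: 0.018 m / 0.4 = 0.045, 0.0013 m / 0.4 = 0.0033.

```bash
python3 -m creep '{"jaw": [0.04, 0.04, 0.04, 0.04, 0.04, 0.04, 0.04, 0.04, 0.04, 0.04], "x": [0, 0, 0, 0, 0, 0, 0, 0, 0, 0], "y": [0.0033, 0.0033, 0.0033, 0.0033, 0.0033, 0.0033, 0.0033, 0.0033, 0.0033, 0.0033], "z": [0.0075, 0.015, 0.0225, 0.0275, 0.0325, 0.035, 0.0375, 0.04, 0.0425, 0.045], "ax": [0, 0, 0, 0, 0, 0, 0, 0, 0, 0], "ay": [0, 0, 0, 0, 0, 0, 0, 0, 0, 0], "az": [0, 0, 0, 0, 0, 0, 0, 0, 0, 0]}'
```

```text
clock: 13.35
tcp_pos: [0.4666, 0.1052, 0.1775]
orientation: [[-0.996, -0.087, 0.0], [-0.087, 0.996, -0.0], [-0.0, -0.0, -1.0]]
wrist_force: [-0.4, 0.4, -1.6]
opening: 0.0538
finger_force: 30.0
```

```bash
python3 -m creep '{"jaw": [0.04, 0.04, 0.04, 0.04, 0.04, 0.04, 0.04, 0.04, 0.04], "x": [0, 0, 0, 0, 0, 0, 0, 0, 0], "y": [0, 0, 0, 0, 0, 0, 0, 0, 0], "z": [0.0038, 0.0075, 0.0113, 0.015, 0.0188, 0.0225, 0.0263, 0.03, 0.03], "ax": [0, 0, 0, 0, 0, 0, 0, 0, 0], "ay": [0, 0, 0, 0, 0, 0, 0, 0, 0], "az": [0, 0, 0, 0, 0, 0, 0, 0, 0]}'; python3 - <<'E'
from h import *
S=robot.grab_frame("side");save(S,"side5.png")
b=np.array(S["pixels"])[165:235,340:400,::-1]
cv2.imwrite("pics/c5.png",cv2.resize(np.ascontiguousarray(b),None,fx=8,fy=8,interpolation=cv2.INTER_CUBIC))
print(robot.observe()["wrist_force"])
E
```

```text
clock: 14.25
tcp_pos: [0.467, 0.1052, 0.1657]
orientation: [[-0.996, -0.087, 0.001], [-0.087, 0.996, 0.0], [-0.001, 0.0, -1.0]]
wrist_force: [2.1, 1.0, 0.3]
opening: 0.0536
finger_force: 30.0
[ 2.90638511  0.69073685 -0.22757845]
```

View pics/c5.png

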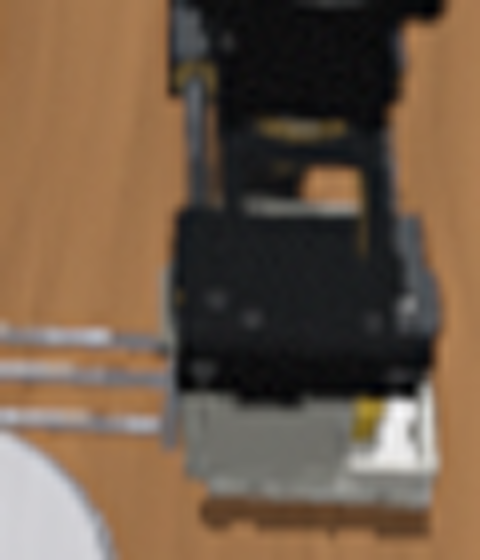

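Converted, 0.006 m / 0.4 = 0.015, 0.001 m / 0.4 = 0.0025.

```bash
python3 -m creep '{"jaw": [0.04, 0.04, 0.04, 0.04, 0.04, 0.04], "x": [-0.0013, -0.0013, -0.0013, -0.0013, -0.0013, -0.0013], "y": [0, 0, 0, 0, 0, 0], "z": [0.0025, 0.005, 0.0075, 0.01, 0.0125, 0.015], "ax": [0, 0, 0, 0, 0, 0], "ay": [0, 0, 0, 0, 0, 0], "az": [0, 0, 0, 0, 0, 0]}'
```

```text
clock: 14.9
tcp_pos: [0.4673, 0.1052, 0.1596]
orientation: [[-0.996, -0.087, 0.001], [-0.087, 0.996, 0.0], [-0.001, -0.0, -1.0]]
wrist_force: [3.2, 0.5, 1.4]
opening: 0.0539
finger_force: 30.0
```

Converted, 0.004 m / 0.4 = 0.01, -0.001 m / 0.4 = -0.0025.

```bash
python3 -m creep '{"jaw": [0.04, 0.04, 0.04, 0.04, 0.04], "x": [-0.0013, -0.0025, -0.0025, -0.0025, -0.0025], "y": [0, 0, 0, 0, 0], "z": [0.0025, 0.005, 0.0075, 0.01, 0.01], "ax": [0, 0, 0, 0, 0], "ay": [0, 0, 0, 0, 0], "az": [0, 0, 0, 0, 0]}'
```

```text
clock: 15.4
tcp_pos: [0.4678, 0.1053, 0.1552]
orientation: [[-0.996, -0.087, -0.001], [-0.087, 0.996, -0.0], [0.001, -0.0, -1.0]]
wrist_force: [1.2, 0.6, 1.0]
opening: 0.0539
finger_force: 30.0
```

Converted, 0.002 m / 0.4 = 0.005, 0.001 m / 0.4 = 0.0025.

```bash
for i in 1 2; do python3 -m creep '{"jaw": [0.04, 0.04, 0.04], "x": [0, 0, 0], "y": [0, 0, 0], "z": [0.0025, 0.005, 0.005], "ax": [0, 0, 0], "ay": [0, 0, 0], "az": [0, 0, 0]}' | grep -E 'tcp|wrist'; done
```

```text
tcp_pos: [0.468, 0.1053, 0.1534]
wrist_force: [1.2, 1.9, -0.0]
tcp_pos: [0.4682, 0.1053, 0.1516]
wrist_force: [0.3, 1.1, 2.4]
```

Converted, 0.001 m / 0.4 = 0.0025, 0.0005 m / 0.4 = 0.0013.

```bash
for i in 1 2 3; do python3 -m creep '{"jaw": [0.04, 0.04, 0.04], "x": [0, 0, 0], "y": [0, 0, 0], "z": [0.0013, 0.0025, 0.0025], "ax": [0, 0, 0], "ay": [0, 0, 0], "az": [0, 0, 0]}' | grep -E 'tcp|wrist'; done
```

```text
tcp_pos: [0.4682, 0.1053, 0.1507]
wrist_force: [1.8, 0.9, 2.2]
tcp_pos: [0.4683, 0.1053, 0.1497]
wrist_force: [2.3, 0.7, 3.6]
tcp_pos: [0.4683, 0.1053, 0.1487]
wrist_force: [1.6, 2.1, 3.9]
```

```bash
for i in 1 2 3; do python3 -m creep '{"jaw": [0.04, 0.04, 0.04], "x": [0, 0, 0], "y": [0, 0, 0], "z": [0.0013, 0.0025, 0.0025], "ax": [0, 0, 0], "ay": [0, 0, 0], "az": [0, 0, 0]}' | grep -E 'tcp|wrist|opening'; done
```

```text
tcp_pos: [0.4684, 0.1053, 0.1478]
wrist_force: [2.8, 0.6, 4.2]
opening: 0.0537
tcp_pos: [0.4684, 0.1053, 0.1468]
wrist_force: [3.4, 1.2, 4.8]
opening: 0.054
tcp_pos: [0.4686, 0.1053, 0.1459]
wrist_force: [4.4, 1.4, 5.7]
opening: 0.0536
```

Converted, 0.001 m / 0.4 = 0.0025, 0.0005 m / 0.4 = 0.0013.

```bash
for i in 1 2 3; do python3 -m creep '{"jaw": [0.04, 0.04, 0.04], "x": [-0.0005, -0.0008, -0.0008], "y": [0, 0, 0], "z": [0.0013, 0.0025, 0.0025], "ax": [0, 0, 0], "ay": [0, 0, 0], "az": [0, 0, 0]}' | grep -E 'tcp|wrist'; done
```

```text
tcp_pos: [0.4687, 0.1054, 0.1449]
wrist_force: [2.9, 1.0, 5.8]
tcp_pos: [0.4688, 0.1053, 0.1439]
wrist_force: [1.5, 1.4, 8.4]
tcp_pos: [0.4688, 0.1053, 0.1429]
wrist_force: [1.1, 0.7, 8.3]
```

Converted, 0.001 m / 0.4 = 0.0025, 0.0005 m / 0.4 = 0.0013.

```bash
for i in 1 2; do python3 -m creep '{"jaw": [0.04, 0.04, 0.04], "x": [0, 0, 0], "y": [0, 0, 0], "z": [0.0013, 0.0025, 0.0025], "ax": [0, 0, 0], "ay": [0, 0, 0], "az": [0, 0, 0]}' | grep -E 'tcp|wrist'; done
```

```text
tcp_pos: [0.4688, 0.1053, 0.142]
wrist_force: [0.1, 1.1, 8.5]
tcp_pos: [0.4684, 0.1053, 0.1402]
wrist_force: [2.0, 0.7, 3.1]
```

Converted, -0.004 m / 0.4 = -0.01, -0.003 m / 0.4 = -0.0075.

```bash
python3 -m creep '{"jaw": [0.04, 0.04, 0.04, 0.04, 0.04], "x": [0, 0, 0, 0, 0], "y": [0, 0, 0, 0, 0], "z": [-0.0025, -0.005, -0.0075, -0.01, -0.01], "ax": [0, 0, 0, 0, 0], "ay": [0, 0, 0, 0, 0], "az": [0, 0, 0, 0, 0]}'
```

```text
clock: 19.8
tcp_pos: [0.4681, 0.1053, 0.144]
orientation: [[-0.996, -0.087, -0.002], [-0.087, 0.996, -0.0], [0.002, -0.0, -1.0]]
wrist_force: [0.2, -0.3, -0.7]
opening: 0.054
finger_force: 30.0
```

Converted, -0.15 m / 0.4 = -0.375, -0.13 m / 0.4 = -0.325.

```bash
python3 -m creep '{"jaw": [0.06, 0.065, 0.07, 0.075, 0.08, 0.08, 0.08, 0.08, 0.08, 0.08], "x": [0, 0, 0, 0, 0, 0, 0, 0, 0.075, 0.15], "y": [0, 0, 0, 0, 0, 0, 0, 0, 0, 0], "z": [0, 0, 0, 0, 0, -0.05, -0.125, -0.225, -0.325, -0.375], "ax": [0, 0, 0, 0, 0, 0, 0, 0, 0, 0], "ay": [0, 0, 0, 0, 0, 0, 0, 0, 0, 0], "az": [0, 0, 0, 0, 0, 0, 0, 0, 0, 0]}' 30
```

```text
clock: 20.8
tcp_pos: [0.4098, 0.1001, 0.2982]
orientation: [[-0.996, -0.087, 0.004], [-0.087, 0.996, 0.0], [-0.004, -0.0, -1.0]]
wrist_force: [0.8, -1.0, -0.5]
opening: 0.08
finger_force: 0.0
```

Converted, -0.23 m / 0.4 = -0.575, -0.15 m / 0.4 = -0.375.

```bash
python3 -m creep '{"jaw": [0.08, 0.08, 0.08, 0.08, 0.08, 0.08, 0.08, 0.08], "x": [0.05, 0.075, 0.1, 0.1, 0.1, 0.1, 0.1, 0.1], "y": [-0.075, -0.175, -0.275, -0.375, -0.475, -0.575, -0.575, -0.575], "z": [0, 0, 0, 0, 0, 0, 0, 0], "ax": [0, 0, 0, 0, 0, 0, 0, 0], "ay": [0, 0, 0, 0, 0, 0, 0, 0], "az": [0, 0, 0, 0, 0, 0, 0, 0]}'; python3 - <<'E'
from h import *
from scipy.optimize import minimize
def pr(f,X):
    c=np.array(f["R"])@X+np.array(f["t"]);fl=K(f);return [c[0]/c[2]*fl+f["cx"],c[1]/c[2]*fl+f["cy"]]
T=robot.grab_frame("top");S=robot.grab_frame("side");save(T,"t6.png");save(S,"s6.png")
# grey neutral wall: compare pre-hang (3) and now, pixels changed near expected tumbler
a=np.radians(5)
def box(f,p):
    x,y,z=p;big=np.zeros((1600,2560),np.uint8);R=np.array([[np.cos(a),-np.sin(a)],[np.sin(a),np.cos(a)]])
    q=np.array([pr(f,np.r_[R@np.array([i*.027,j*.027])+[x,y],z+k]) for i in(-1,1) for j in(-1,1) for k in(0,.085)])
    cv2.fillConvexPoly(big,cv2.convexHull(np.round((q+.5)*64-8).astype(np.int32)),255,shift=4)
    return cv2.resize(big,(640,400),interpolation=cv2.INTER_AREA)/255.
p0=np.array([.4665,.1043,.0945])
for name,f,old in(("side",S,"side3.png"),("top",T,"top3.png")):
    N=np.array(f["pixels"])[:,:,::-1].astype(float);O=cv2.imread("pics/"+old).astype(float)
    d=np.abs(N-O).max(2);u,v=pr(f,p0+[0,0,.04]);w=np.zeros((400,640));cv2.circle(w,(int(u),int(v)),26,1,-1)
    hs=N.max(2)-N.min(2);m=((d>18)&(w>0)&(hs<25)).astype(float)
    for dz in(-.006,-.003,0,.003,.006,.009,.012):
        r=minimize(lambda q:np.abs(box(f,(p0[0]+q[0]/1e3,p0[1]+q[1]/1e3,p0[2]+dz))-m).sum(),[0,0],method="Nelder-Mead",options=dict(initial_simplex=[[0,0],[4,0],[0,4]]))
        print(name,dz,r.x.round(1),round(r.fun,1),round(np.abs(box(f,p0+[0,0,dz])-m).sum(),1),int(m.sum()))
o=robot.observe();print(o["wrist_force"])
E
```

```text
clock: 21.6
tcp_pos: [0.389, -0.1328, 0.2943]
orientation: [[-0.996, -0.084, -0.001], [-0.084, 0.996, 0.001], [0.001, 0.001, -1.0]]
wrist_force: [-0.1, 0.4, -0.4]
opening: 0.0798
finger_force: 0.0
side -0.006 [-3.  1.] 204.9 239.2 817
side -0.003 [-2.9  3.3] 206.9 253.0 817
side 0 [-2.4  6.2] 210.3 273.9 817
side 0.003 [-2.8  7.9] 211.1 296.9 817
side 0.006 [-2.7  9.9] 213.2 324.9 817
side 0.009 [-2.  12.4] 214.9 345.7 817
side 0.012 [-2.  15.1] 218.2 357.4 817
top -0.006 [-3.2  0.3] 346.8 358.6 793
top -0.003 [-2.9  0.2] 347.1 357.8 793
top 0 [-3.1  0.2] 347.8 357.0 793
top 0.003 [-2.3  0. ] 347.4 356.6 793
top 0.006 [-2.1  0.2] 348.2 356.0 793
top 0.009 [-1.8  0.2] 348.6 355.9 793
top 0.012 [-1.5 -0.1] 349.4 355.3 793
[-0.4900383  -0.4333333   0.88936966]
```

```bash
python3 -c "
from station import robot
print(robot.close_job())"
```

```text
the job is handed in; nothing more can be done
None
```

I turned the empty hook to about 5° from straight at the robot and hung the tumbler on it. I pressed until the force dropped from about 8.5 N to 3.1 N (the click), then let go, moved clear and handed the job in. No verdict was printed, and the last camera check only roughly confirmed the height, so "fully home" rests mainly on the click.

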